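Load a centrifuge rotor in balance

TASK

Gather the four wide crimp-capped vials, two tall and two short, into the buckets of the centrifuge rotor, one to a bucket and standing on the bucket's floor, so that the rotor is balanced: the two tall ones opposite each other and the two short ones opposite each other. Keep the vials upright on the way, and leave the two small narrow vials standing where they are.

Things in the scene. Friction and masses are not known exactly. Their poses are not given: they have to be found in the camera images.
- tall_vial_0: tall crimp-capped glass headspace vial with a flat grey cap: upright cylinder 22 mm in diameter and 66 mm high, about 30 g. Origin: centre of its underside, z up its axis. The two tall vials are alike. Stands on the bench at the start. Grip it from above by its top 20 mm or so.
- tall_vial_1: tall crimp-capped glass headspace vial with a flat grey cap: upright cylinder 22 mm in diameter and 66 mm high, about 30 g. Origin: centre of its underside, z up its axis. The two tall vials are alike. Stands on the bench at the start. Grip it from above by its top 20 mm or so.
- short_vial_0: short crimp-capped glass headspace vial with a flat grey cap, like the tall ones but only 52 mm high: upright cylinder 22 mm in diameter, about 24 g. Origin: centre of its underside, z up its axis. The two short vials are alike. Stands on the bench at the start. Grip it from above by its top 20 mm or so, as only 24 mm of it show above a bucket's rim once it is seated.
- short_vial_1: short crimp-capped glass headspace vial with a flat grey cap, like the tall ones but only 52 mm high: upright cylinder 22 mm in diameter, about 24 g. Origin: centre of its underside, z up its axis. The two short vials are alike. Stands on the bench at the start. Grip it from above by its top 20 mm or so, as only 24 mm of it show above a bucket's rim once it is seated.
- small_vial_0: small narrow glass autosampler vial with a dark screw cap, 12 mm in diameter and 32 mm high, much smaller than the others; too thin for the buckets. Does not belong in the rotor: stays where it stands. Origin: centre of its underside.
- small_vial_1: small narrow glass autosampler vial with a dark screw cap, 12 mm in diameter and 32 mm high, much smaller than the others; too thin for the buckets. Does not belong in the rotor: stays where it stands. Origin: centre of its underside.
- bucket_0: steel cup of the centrifuge rotor; faces bucket_2 across the hub. Origin: centre of its flat inner floor, 40 mm above the bench, where a vial's underside rests; z up. Rim 28 mm above, 40 mm wide inside, 45 outside; the upper 10 mm narrow as a funnel to a straight 26 mm bore. Rotor: aluminium '#'-shaped yoke, black centre knob, on a round grey stand.
- bucket_1: steel cup of the centrifuge rotor; faces bucket_3 across the hub. Origin: centre of its flat inner floor, 40 mm above the bench, where a vial's underside rests; z up. Rim 28 mm above, 40 mm wide inside, 45 outside; the upper 10 mm narrow as a funnel to a straight 26 mm bore. Bucket centres lie 70 mm from the rotor's axis: facing ones are 140 mm apart, neighbours 99 mm.
- bucket_2: steel cup of the centrifuge rotor; faces bucket_0 across the hub. Origin: centre of its flat inner floor, 40 mm above the bench, where a vial's underside rests; z up. Rim 28 mm above, 40 mm wide inside, 45 outside; the upper 10 mm narrow as a funnel to a straight 26 mm bore. The knob's top is 36 mm above the buckets' origins, the yoke's top 20 mm.
- bucket_3: steel cup of the centrifuge rotor; faces bucket_1 across the hub. Origin: centre of its flat inner floor, 40 mm above the bench, where a vial's underside rests; z up. Rim 28 mm above, 40 mm wide inside, 45 outside; the upper 10 mm narrow as a funnel to a straight 26 mm bore. The rotor turns stiffly on its upright axis if pushed. A seated tall vial shows 38 mm above the rim, a short one 24 mm.

How it is judged (in metres and radians):
At the end, for the whole second after the job is handed in: Each wide vial stands upright (0.2 rad) and at rest in a bucket, its underside within 8 mm sideways and 5 mm in height of the floor's centre; tall vials in opposite buckets, short ones too (each pair over 120 mm apart). The small vials are upright and within 20 mm of their starts (((horizontal distance between tall_vial_0 and bucket_0 below 0.008 m and z of tall_vial_0 in the frame of bucket_0 between -0.005 and 0.005 m) or (horizontal distance between tall_vial_0 and bucket_1 below 0.008 m and z of tall_vial_0 in the frame of bucket_1 between -0.005 and 0.005 m) or (horizontal distance between tall_vial_0 and bucket_2 below 0.008 m and z of tall_vial_0 in the frame of bucket_2 between -0.005 and 0.005 m) or (horizontal distance between tall_vial_0 and bucket_3 below 0.008 m and z of tall_vial_0 in the frame of bucket_3 between -0.005 and 0.005 m)) and angle between each of tall_vial_0, tall_vial_1, short_vial_0, short_vial_1, small_vial_0, small_vial_1's own z axis and vertical below 0.2 rad and linear speed of each of tall_vial_0, tall_vial_1, short_vial_0, short_vial_1 below 0.02 m/s and angular speed of each of tall_vial_0, tall_vial_1, short_vial_0, short_vial_1 below 0.3 rad/s and ((horizontal distance between tall_vial_1 and bucket_0 below 0.008 m and z of tall_vial_1 in the frame of bucket_0 between -0.005 and 0.005 m) or (horizontal distance between tall_vial_1 and bucket_1 below 0.008 m and z of tall_vial_1 in the frame of bucket_1 between -0.005 and 0.005 m) or (horizontal distance between tall_vial_1 and bucket_2 below 0.008 m and z of tall_vial_1 in the frame of bucket_2 between -0.005 and 0.005 m) or (horizontal distance between tall_vial_1 and bucket_3 below 0.008 m and z of tall_vial_1 in the frame of bucket_3 between -0.005 and 0.005 m)) and ((horizontal distance between short_vial_0 and bucket_0 below 0.008 m and z of short_vial_0 in the frame of bucket_0 between -0.005 and 0.005 m) or (horizontal distance between short_vial_0 and bucket_1 below 0.008 m and z of short_vial_0 in the frame of bucket_1 between -0.005 and 0.005 m) or (horizontal distance between short_vial_0 and bucket_2 below 0.008 m and z of short_vial_0 in the frame of bucket_2 between -0.005 and 0.005 m) or (horizontal distance between short_vial_0 and bucket_3 below 0.008 m and z of short_vial_0 in the frame of bucket_3 between -0.005 and 0.005 m)) and ((horizontal distance between short_vial_1 and bucket_0 below 0.008 m and z of short_vial_1 in the frame of bucket_0 between -0.005 and 0.005 m) or (horizontal distance between short_vial_1 and bucket_1 below 0.008 m and z of short_vial_1 in the frame of bucket_1 between -0.005 and 0.005 m) or (horizontal distance between short_vial_1 and bucket_2 below 0.008 m and z of short_vial_1 in the frame of bucket_2 between -0.005 and 0.005 m) or (horizontal distance between short_vial_1 and bucket_3 below 0.008 m and z of short_vial_1 in the frame of bucket_3 between -0.005 and 0.005 m)) and horizontal distance between tall_vial_0 and tall_vial_1 above 0.12 m and horizontal distance between short_vial_0 and short_vial_1 above 0.12 m and distance of each of small_vial_0, small_vial_1 from where it was at the start of the episode below 0.02 m); the robot touches nothing.
It fails at once if a sample vial is tipped over (more than 0.8 rad from upright) (angle between any of tall_vial_0, tall_vial_1, short_vial_0, short_vial_1, small_vial_0, small_vial_1's own z axis and vertical above 0.8 rad).
It also fails if it takes over 120 s, if anything falls off the work surface, if the arm or the gripper's body presses on something with over 40 N, if the wrist force passes 120 N, or if a joint passes its speed limit or range.

ROBOT

A 6-joint arm with a two-finger parallel gripper is mounted at the origin on the work surface; the furniture and walls round the work are solid. World frame = base frame: x ahead of the robot, y to its left, z up, the work surface at z = 0. Lengths are in mm, angles in rad, forces in N, time in s.
With the tool pointing down it reaches from about 350 to 775 mm from the base axis. Payload 7.3 kg.
Tool frame: the origin (TCP) lies at the very end of the fingers, on their centre line; the grasp point (between the pads) lies 19 mm behind it; z points along the fingers, y is the line along which they close (so a half turn about z gives the same grasp; the last joint's range is limited). The gripper opens to 92 mm and grips with 3 to 60 N. Pads are 19 mm wide; open, the fingers measure 130 mm over their backs; the gripper's body (75 mm by 190 mm) begins 47 mm behind the grasp point.
Start: joints at [-0.146, 0.342, 1.524, -0, 1.275, -0.146], TCP at [525.019, 0.019, 226.741] pointing down, gripper open.
Joint ranges: [-2.53, 2.53], [-0.77, 2.02], [0.04, 2.7], [-1, 4.14], [0.28, 2.66], [-3.11, 3.11]. Speed limits (rad/s): [2.57, 2.57, 3.14, 3.14, 3.14, 3.14].

INTERFACE

Orientations are given as [roll, pitch, yaw] about the fixed x, y, z axes, in that order (R = Rz(yaw) Ry(pitch) Rx(roll)).
In Python, from plant import get_obs, vision, workorder gives the robot as it stands.
- The arm moves only by the shell command python3 -m pendant 'ROWS' [OPENING]. ROWS is a JSON object of lists of equal length, an entry for each row: "dp": the shift along the tool's x, y, z in m, a list of three; "rotation": the turn, a rotation vector about the tool's x, y, z in rad, a list of three. A call has 1 to 8 rows; each row is the pose to reach, as a shift and turn from the pose commanded when the call began, along the tool's axes at that moment; what a row does not reach only later rows make up. A row lasts 1/8 s, in which the tool goes at most 62.5 mm and 10.7 degrees, less where a joint would pass 70% of its speed; a pose out of reach is approached as far as the arm can. A call with a gripper value outside its range is refused whole. OPENING is the finger opening in m, from 0 to 0.0918, set as the call begins (- or left out, the last holds). The fingers move at their own pace and stop on an object; the grip force is fixed at half the most. Time passes only in rows, so rows that repeat a pose let the fingers close. It gives the time, the measured TCP pose, the force, the opening and the grip force at its end, in the units of the state.
- get_obs(): the state, without advancing time (a new reading comes with each control period).
- vision.capture(name): name is "scene" or "side" or "wrist"; returns a dict with "pixels" (480x640x3 uint8, red, green, blue), "vfov" (degrees; the focal length in pixels is half the picture's height over the tangent of half this angle, whatever the lens; pixels are square), "cx", "cy" (the principal point, pixels), "pose" (4x4, takes a point from camera to world coordinates); the wrist camera has in their place "T_tool_cam" (4x4, takes a point from camera to tool coordinates, whose origin is the TCP and whose axes are the flange's). Camera axes: x right, y up, looking along -z (the intrinsics and any distortion apply to the point x, -y, -z); pixel columns grow to the right and rows downward; lengths in mm; the calibration is good to about 2 mm. A picture is of the moment at which its call begins: read the wrist's pose just before it. There is no depth.
- workorder.close_job(): hands the job in; it is judged then, once.
The state is a dict: "time": time; "joint_positions": joint angles; "dq": joint speeds; "tau": joint torques, N m; "tool_pos": TCP position; "tcp_rot": TCP orientation; "contact_force": force on the tool from outside, world axes, zero at the start; "moment": the same for the moment, N m; "grip_width": finger opening in mm; "finger_force": force on a finger pad.
Only numpy, scipy, OpenCV 4.12 (cv2) and the standard library are available. Lean on these libraries where they do the work, as an engineer would, in place of code of your own. Each camera call takes 0.05 s, during which the arm holds its last target. There are 200 camera calls.

## Working session

There is one attempt and no reset: what is moved stays moved. The work goes in short steps, Python scripts to look and compute and a shell command to move; the robot and the scene stay as the last step left them, time stands still between calls to the robot, and variables do not carry over. Pictures are saved under pics/ and viewed, at most 14 in all, crops included, and the job is handed in when it is done.

```bash
mkdir -p pics; ls; python3 - <<'E'
from plant import get_obs, vision
import cv2,numpy as np
np.set_printoptions(precision=4,suppress=True)
print(get_obs())
for n in("scene","side","wrist"):
    c=vision.capture(n); cv2.imwrite(f"pics/{n}0.png",c["pixels"][:,:,::-1])
    print(n,{k:v for k,v in c.items() if k!="pixels"})
E
```

```text
pics
{'time': 0.0, 'joint_positions': array([-0.146 ,  0.3427,  1.525 ,  0.    ,  1.2754, -0.146 ]), 'dq': array([-0.0007, -0.0008,  0.    ,  0.0005, -0.0009, -0.0007]), 'tau': array([  0.0008, -43.1246, -24.422 ,   0.0718,   0.0559,  -0.0001]), 'tool_pos': array([524.5908,   0.0903, 226.0315]), 'tcp_rot': array([-3.14  , -0.0002,  1.5708]), 'contact_force': array([ 0.2956, -0.2064,  0.7354]), 'moment': array([ 0.047 , -0.0152, -0.0065]), 'finger_force': 0.0, 'grip_width': 91.81331184346521}
scene {'vfov': 46.32417135357319, 'cx': 319.05615055835415, 'cy': 247.29203003986774, 'pose': array([[   0.7577,    0.2553,   -0.6006, -135.1754],
       [  -0.6525,    0.3148,   -0.6893, -773.5019],
       [   0.0131,    0.9142,    0.4051,  530.107 ],
       [   0.    ,    0.    ,    0.    ,    1.    ]])}
side {'vfov': 50.31936396933332, 'cx': 318.4845635936178, 'cy': 244.81922323007666, 'pose': array([[   0.8243,    0.3081,   -0.475 ,   81.0105],
       [  -0.5657,    0.4821,   -0.669 , -629.238 ],
       [   0.0229,    0.8202,    0.5716,  603.5077],
       [   0.    ,    0.    ,    0.    ,    1.    ]])}
wrist {'vfov': 66.0528387406193, 'cx': 317.83590025875174, 'cy': 243.40940677408435, 'T_tool_cam': array([[   0.0009,    0.9552,    0.2961,   80.6275],
       [   1.    ,   -0.0011,    0.0006,   -0.235 ],
       [   0.0009,    0.2961,   -0.9552, -157.8776],
       [   0.    ,    0.    ,    0.    ,    1.    ]])}
```

View pics/scene0.png

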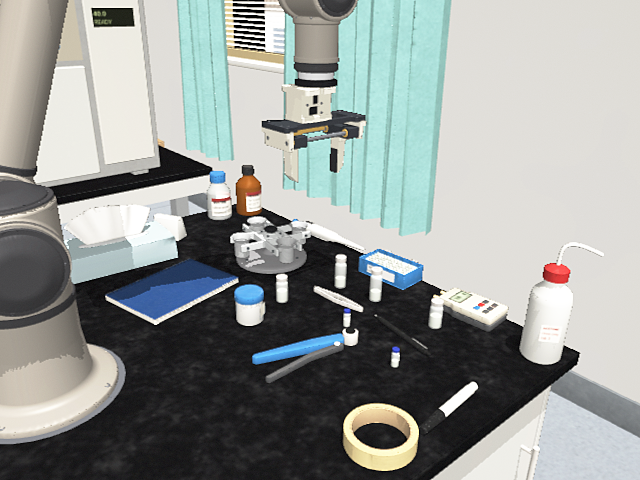

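View pics/side0.png

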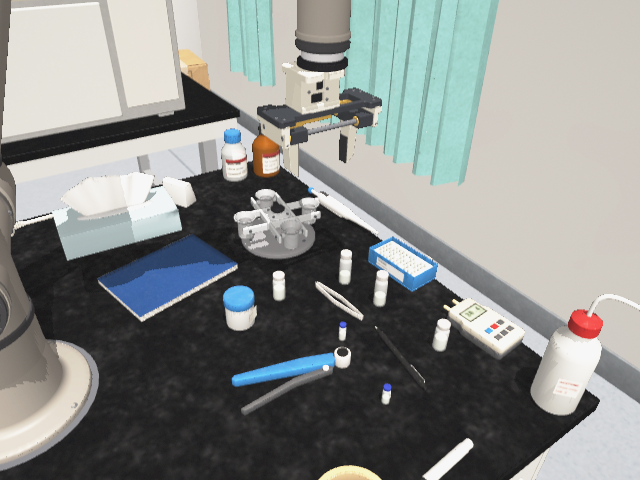

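View pics/wrist0.png

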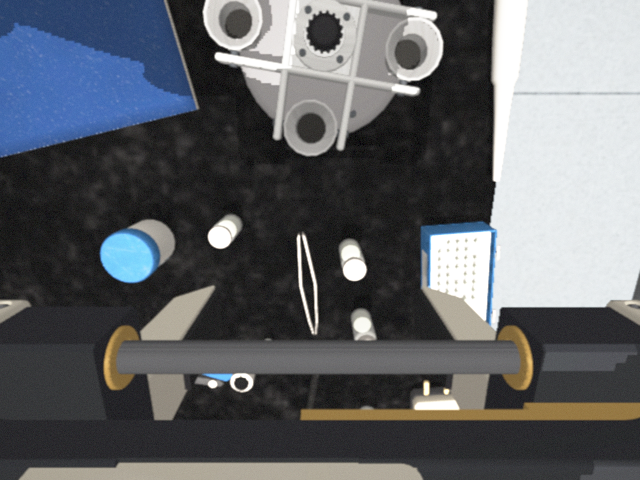

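The pictures show the rotor at scene (270,245). The wide vials are at scene (282,288), (340,270), (376,284) and (436,311), and the small vials at (347,317) and (396,356). Next I triangulate the vials' tops and feet.

```bash
cat > h.py <<'E'
import numpy as np, cv2
from plant import get_obs, vision
from scipy.spatial.transform import Rotation as Ro
np.set_printoptions(precision=1,suppress=True)
def cap(n,save=None):
    o=get_obs(); c=vision.capture(n)
    if n=="wrist":
        T=np.eye(4); T[:3,:3]=Ro.from_euler('xyz',o["tcp_rot"]).as_matrix(); T[:3,3]=o["tool_pos"]
        c["pose"]=T@c["T_tool_cam"]
    if save: cv2.imwrite(f"pics/{save}.png",c["pixels"][:,:,::-1])
    return c
def ray(c,u,v):
    f=240/np.tan(np.radians(c["vfov"]/2))
    d=c["pose"][:3,:3]@np.array([(u-c["cx"])/f,-(v-c["cy"])/f,-1])
    return c["pose"][:3,3],d/np.linalg.norm(d)
def plane(c,p,z):
    o,d=ray(c,*p); return o+d*(z-o[2])/d[2]
def tri(rs):
    A=sum(np.eye(3)-np.outer(d,d) for o,d in rs); b=sum((np.eye(3)-np.outer(d,d))@o for o,d in rs)
    x=np.linalg.solve(A,b); return x,[np.linalg.norm(np.cross(x-o,d)) for o,d in rs]
def proj(c,X):
    f=240/np.tan(np.radians(c["vfov"]/2)); q=c["pose"][:3,:3].T@(np.array(X)-c["pose"][:3,3])
    return np.array([c["cx"]+f*q[0]/-q[2], c["cy"]-f*q[1]/-q[2]])
E
python3 - <<'E'
from h import *
seeds={"scene":[(282,288),(340,270),(376,284),(436,311)],"side":[(279,286),(345,267),(381,288),(441,335)]}
C={n:cap(n) for n in seeds}; P={}
for n in seeds:
    im=C[n]["pixels"]; m=((im.min(2)>95)).astype(np.uint8)
    _,l,s,ce=cv2.connectedComponentsWithStats(m)
    for i,(u,v) in enumerate(seeds[n]):
        k=l[v-12:v+13,u-3:u+4]; k=np.bincount(k[k>0]).argmax(); st=s[k]
        ys,xs=np.where(l==k); t,b=ys.min(),ys.max()
        P[n,i]=((xs[ys<t+8].mean(),t),(xs[ys>b-8].mean(),b)); print(n,i,st[:4],np.array(P[n,i]))
for i in range(4):
    print(i,[tri([ray(C[n],*P[n,i][j]) for n in seeds]) for j in (0,1)])
    for n in seeds: print(plane(C[n],P[n,i][1],0))
big=[]
for n,(x,y) in (("scene",(250,230)),("side",(250,230))):
    big.append(cv2.resize(C[n]["pixels"][y:y+140,x:x+200,::-1],None,fx=2,fy=2,interpolation=cv2.INTER_NEAREST))
cv2.imwrite("pics/crop1.png",np.hstack(big))
E
```

```text
scene 0 [276 274  12  29] [[281.3 274. ]
 [281.6 302. ]]
scene 1 [335 254  12  35] [[340.7 254. ]
 [340.  288. ]]
scene 2 [365 251  53  51] [[379.  251. ]
 [374.9 301. ]]
scene 3 [  0   0 640 480] [[357.5   0. ]
 [537.  479. ]]
side 0 [273 271  12  30] [[278.4 271. ]
 [278.6 300. ]]
side 1 [339 249  13  36] [[345.9 249. ]
 [344.4 284. ]]
side 2 [373 256  31  51] [[380.  256. ]
 [379.1 306. ]]
side 3 [432 318  19  34] [[443.3 318. ]
 [439.2 351. ]]
0 [(array([432.1, -16. ,  55.7]), [np.float64(0.3219935272306333), np.float64(0.3219935272306236)]), (array([421.5, -30.8,   5.5]), [np.float64(1.123501725898198), np.float64(1.1235017258981097)])]
[427.1 -21.7   0. ]
[425.1 -26.6   0. ]
1 [(array([558.5, -42.7,  70.2]), [np.float64(0.10255257620388974), np.float64(0.10255257620403775)]), (array([547.9, -56.4,   3.3]), [np.float64(1.0619698237305928), np.float64(1.061969823730694)])]
[551.9 -50.7   0. ]
[550.9 -54.3   0. ]
2 [(array([ 557.5, -139.2,  112.3]), [np.float64(3.9929721983324273), np.float64(3.992972198332559)]), (array([ 560.6, -140.6,    5.8]), [np.float64(1.2406983288184708), np.float64(1.2406983288182671)])]
[ 567.8 -132.3    0. ]
[ 565.8 -137.     0. ]
3 [(array([ 114.3, -564.9,  536. ]), [np.float64(33.33958941747136), np.float64(33.33958941747147)]), (array([  49. , -667.5,  488.8]), [np.float64(116.22887843852541), np.float64(116.22887843852541)])]
[ 403.1 -565.     0. ]
[ 577.3 -272.7    0. ]
```

View pics/crop1.png

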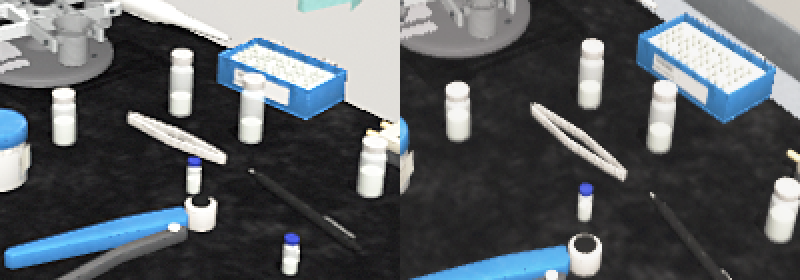

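The crops show two tall vials (nos. 1 and 2, tops at about 70 mm) and two short ones (no. 0, top at about 56 mm, and no. 3). Next I move the wrist camera over them.

```bash
python3 -m pendant '{"dp":[[-0.06,0,0],[-0.12,0,0],[-0.16,0,0],[-0.16,0,0],[-0.16,0,0]],"rotation":[[0,0,0],[0,0,0],[0,0,0],[0,0,0],[0,0,0]]}'
python3 -c "
from h import *
c=cap('wrist','w1')
for p in [(431,-16,52),(557,-43,66),(570,-128,66),(585,-265,52)]: print(proj(c,p))"
```

```text
time: 0.88
tool_pos: [524.9, -159.5, 226.5]
tcp_rot: [-3.141, -0.001, 1.57]
contact_force: [0.1, 0.6, -0.1]
grip_width: 91.7
finger_force: 0.0
[202.7  47.8]
[359.   81.9]
[370.8 188.7]
[377.9 322.2]
```

View pics/w1.png

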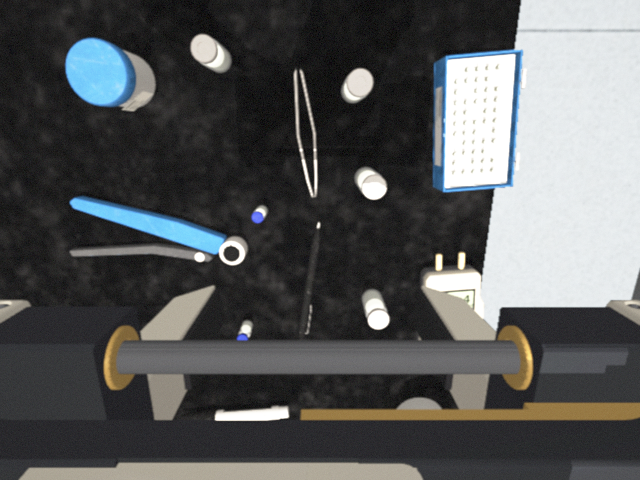

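The caps are at w1 (204,48), (358,82), (373,185) and (376,318). I take a second wrist view further out for parallax.

```bash
python3 -m pendant '{"dp":[[-0.04,0,0],[-0.08,0,0],[-0.08,0,0],[-0.08,0,0]],"rotation":[[0,0,0],[0,0,0],[0,0,0],[0,0,0]]}'
python3 - <<'E'
from h import *
c=cap('wrist','w2')
q=[proj(c,p) for p in [(557,-43,66),(570,-128,66),(585,-265,52)]]; print(np.array(q))
w=[cv2.imread(f"pics/w{i}.png") for i in range(3) if i] ; w=[cv2.imread("pics/wrist0.png")]+w
t=[(0,(223,234)),(1,(204,48)),(1,(358,82)),(1,(373,185)),(1,(376,318))]+[(2,(int(a),int(b))) for a,b in q]
tiles=[cv2.resize(w[i][max(v-25,0):max(v-25,0)+50,u-25:u+25],(200,200),interpolation=cv2.INTER_CUBIC) for i,(u,v) in t]
print(t)
cv2.imwrite("pics/tiles.png",np.vstack([np.hstack(tiles[:4]),np.hstack(tiles[4:])]))
E
```

```text
time: 1.42
tool_pos: [525.1, -238.6, 226.7]
tcp_rot: [-3.141, -0.001, 1.572]
contact_force: [-0.4, 0.4, -0.0]
grip_width: 91.8
finger_force: 0.0
[[362.5 -35.1]
 [374.7  90.1]
 [381.6 247.7]]
[(0, (223, 234)), (1, (204, 48)), (1, (358, 82)), (1, (373, 185)), (1, (376, 318)), (2, (362, -35)), (2, (374, 90)), (2, (381, 247))]
```

View pics/tiles.png

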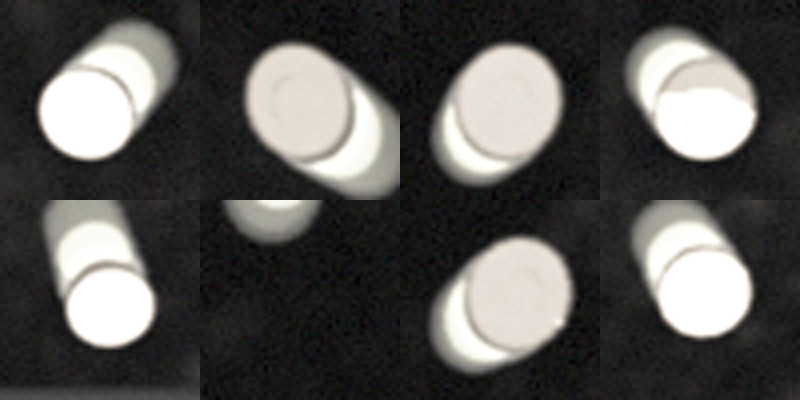

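```bash
python3 - <<'E'
from h import *
c=cap('wrist'); f=np.array
def at(y): # same camera, TCP poses read earlier
    d=dict(c); T=np.eye(4); x,z={0:(524.6,226.1),-159.5:(524.9,226.5),-238.6:(525.1,226.7)}[y]
    T[:3,:3]=Ro.from_euler('xyz',[-3.141,-.001,1.571]).as_matrix(); T[:3,3]=[x,y,z]; d["pose"]=T@c["T_tool_cam"]; return d
A,B,D=at(0),at(-159.5),at(-238.6)
im=cv2.imread("pics/wrist0.png"); m=(im.min(2)>245).astype(np.uint8)[250:290,335:375]
n,l,s,ce=cv2.connectedComponentsWithStats(m); print(s,ce+[335,250])
V={0:((A,(219.6,237.2)),(B,(203.5,48.5)),52),1:((A,(353.5,268)),(B,(360,82.3)),66),2:((B,(374.2,187.2)),(D,(378.9,88.5)),66),3:((B,(378.7,319.4)),(D,(382.2,245)),52)}
for k,(a,b,h) in V.items(): print(k,*tri([ray(*[a[0]],*a[1]),ray(b[0],*b[1])]),plane(a[0],a[1],h),plane(b[0],b[1],h))
E
```

```text
[[   0    0   40   40 1124]
 [   8    0   16   10  118]
 [   9   10   22   20  358]] [[355.  271.2]
 [349.9 253.6]
 [354.3 269.5]]
0 [431.6 -16.4  51.3] [np.float64(0.254891569319069), np.float64(0.2548915693191064)] [432.  -16.1  52. ] [431.5 -16.5  52. ]
1 [557.7 -42.8  62.4] [np.float64(0.4218683096190914), np.float64(0.42186830961925453)] [556.9 -41.4  66. ] [557.8 -43.2  66. ]
2 [ 573.2 -126.8   65. ] [np.float64(0.17307969866112538), np.float64(0.1730796986613766)] [ 572.9 -126.6   66. ] [ 573.3 -126.8   66. ]
3 [ 586.1 -263.3   48.9] [np.float64(0.18084994319892503), np.float64(0.1808499431988641)] [ 585.7 -261.6   52. ] [ 585.3 -262.3   52. ]
```

```bash
python3 -m pendant '{"dp":[[-0.011,0.03,0.03],[-0.022,0.06,0.06],[-0.022,0.0605,0.11],[-0.022,0.0605,0.11],[-0.022,0.0605,0.11]],"rotation":[[0,0,0],[0,0,0],[0,0,0],[0,0,0],[0,0,0]]}' 0.038
python3 - <<'E'
from h import *
print(get_obs()["joint_positions"]*100)
c=cap('wrist','w3'); print(proj(c,(585.5,-262,52)))
cv2.imwrite("pics/w3c.png",c["pixels"][180:,150:550,::-1])
E
```

```text
time: 2.15
tool_pos: [586.4, -261.7, 118.8]
tcp_rot: [3.14, 0.001, 1.572]
contact_force: [-0.3, 0.2, -0.1]
grip_width: 46.4
finger_force: 0.0
[-53.9  64.7 132.3   0.  117.  -54. ]
[316.9 260. ]
```

View pics/w3c.png

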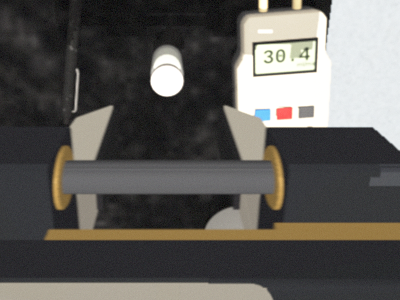

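The cap is at image (318,260), 1 px from the prediction, and the meter's edge is about 9 mm clear of the finger. I go down and close.

```bash
R='"rotation"'; python3 -m pendant '{"dp":[[0,0,0.03],[0,0,0.06],[0,0,0.08],[0,0,0.085],[0,0,0.085],[0,0,0.085]],"rotation":[[0,0,0],[0,0,0],[0,0,0],[0,0,0],[0,0,0],[0,0,0]]}'
python3 -m pendant '{"dp":[[0,0,0],[0,0,0],[0,0,0],[0,0,0],[0,0,0]],"rotation":[[0,0,0],[0,0,0],[0,0,0],[0,0,0],[0,0,0]]}' 0.015
```

```text
time: 2.95
tool_pos: [586.4, -262.5, 33.5]
tcp_rot: [3.139, 0.001, 1.571]
contact_force: [0.0, 0.2, -0.8]
grip_width: 38.2
finger_force: 0.0
time: 3.58
tool_pos: [585.8, -262.1, 32.2]
tcp_rot: [3.141, 0.0, 1.571]
contact_force: [-0.7, 0.3, 4.7]
grip_width: 21.7
finger_force: 30.0
```

```bash
python3 -m pendant '{"dp":[[0,0,-0.03],[0,0,-0.08],[0,0,-0.13],[0,0,-0.18],[0.04,-0.01,-0.195],[0.09,-0.02,-0.195],[0.14,-0.03,-0.195],[0.19,-0.04,-0.195]],"rotation":[[0,0,0],[0,0,0],[0,0,0],[0,0,0],[0,0,0],[0,0,0],[0,0,0],[0,0,0]]}'
python3 -m pendant '{"dp":[[0.05,-0.01,0],[0.1,-0.02,0],[0.13,-0.02,0],[0.13,-0.02,0],[0.13,-0.02,0],[0.13,-0.02,0]],"rotation":[[0,0,0],[0,0,0],[0,0,0],[0,0,0],[0,0,0],[0,0,0]]}'
python3 -c "
from h import *
cap('wrist','r1')"
```

```text
time: 4.58
tool_pos: [544.8, -70.4, 226.3]
tcp_rot: [-3.141, -0.0, 1.57]
contact_force: [0.6, 0.2, 0.4]
grip_width: 21.4
finger_force: 30.0
time: 5.32
tool_pos: [525.6, 56.9, 226.5]
tcp_rot: [-3.141, 0.0, 1.569]
contact_force: [0.4, -0.4, 0.3]
grip_width: 21.5
finger_force: 30.0
```

View pics/r1.png

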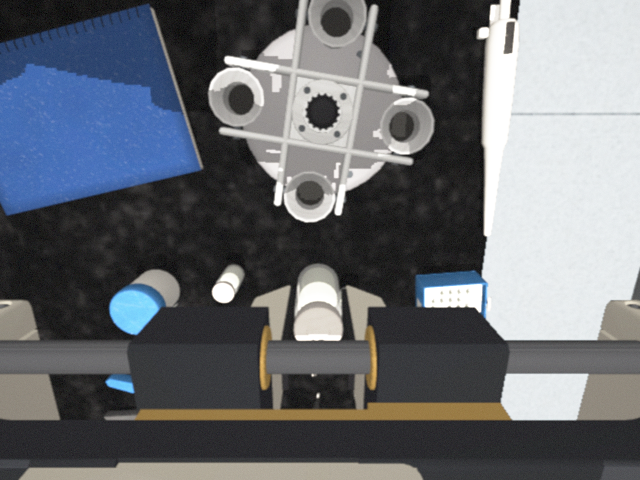

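Rims in r1 are at (237,98), (406,125), (310,196) and (338,18). A second view from 50 mm further gives their height.

```bash
python3 -m pendant '{"dp":[[0.05,0,0],[0.05,0,0],[0.05,0,0],[0.05,0,0]],"rotation":[[0,0,0],[0,0,0],[0,0,0],[0,0,0]]}'
python3 - <<'E'
from h import *
c2=cap('wrist','r2'); c1=dict(c2); T=np.eye(4); T[:3,:3]=Ro.from_euler('xyz',[-3.141,0,1.57]).as_matrix(); T[:3,3]=[525.3,57.3,226.5]; c1["pose"]=T@c2["T_tool_cam"]
print(get_obs()["tool_pos"])
seeds=[(237,98),(338,18),(406,125),(310,196)]
tiles=[]
for s in seeds:
    P=plane(c1,s,68); q=proj(c2,P); print(s,P,q)
    for nm,p in(("r1",s),("r2",q)):
        im=cv2.copyMakeBorder(cv2.imread(f"pics/{nm}.png"),40,40,40,40,0); u,v=map(int,p)
        t=cv2.resize(im[v+5:v+75,u+5:u+75],(200,200),interpolation=cv2.INTER_CUBIC)
        for i in range(0,200,20): cv2.line(t,(i,0),(i,4 if i%100 else 12),(0,255,255)); cv2.line(t,(0,i),(4 if i%100 else 12,i),(0,255,255))
        tiles.append(t); print(nm,u-35,v-35)
cv2.imwrite("pics/rims.png",np.vstack([np.hstack(tiles[::2]),np.hstack(tiles[1::2])]))
E
```

```text
time: 5.88
tool_pos: [525.6, 107.0, 226.7]
tcp_rot: [3.142, 0.0, 1.57]
contact_force: [0.3, 0.1, 0.4]
grip_width: 21.5
finger_force: 30.0
[525.6 107.  226.7]
(237, 98) [460.1 161.6  68. ] [240.3 161.4]
r1 202 63
r2 205 126
(338, 18) [540.  217.9  68. ] [336.4  89. ]
r1 303 -17
r2 301 54
(406, 125) [596.7 141.   68. ] [401.3 185.8]
r1 371 90
r2 366 150
(310, 196) [518.   82.7  68. ] [309.9 250.5]
r1 275 161
r2 274 215
```

View pics/rims.png

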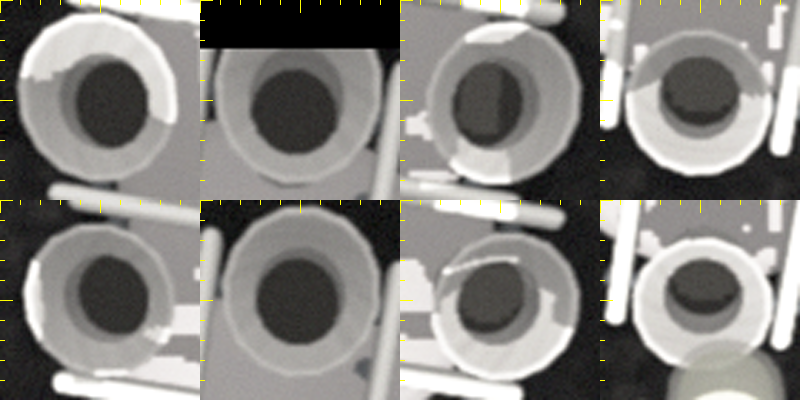

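```bash
python3 - <<'E'
from h import *
c2=cap('wrist'); c1=dict(c2); k=70/200
T=np.eye(4); T[:3,:3]=Ro.from_euler('xyz',[-3.141,0,1.57]).as_matrix()
def at(p):
    d=dict(c2); S=T.copy(); S[:3,3]=p; d["pose"]=S@c2["T_tool_cam"]; return d
A=at([525.4,57.2,226.6]); B=at([525.4,107.1,226.6])
r1={'L':(202,63,97.5,96.5),'R':(371,90,103.5,104),'B':(275,161,99.5,103.5)}
r2={'L':(205,126,99,99.5),'T':(301,54,101,91.5),'R':(366,150,105.5,107),'B':(274,215,102.5,103)}
px=lambda t:(t[0]+t[2]*k-.3,t[1]+t[3]*k-.3)
G={}
for b in 'LTRB':
    b2=plane(B,px(r2[b]),68)
    if b in r1: b1=plane(A,px(r1[b]),68); t=tri([ray(A,*px(r1[b])),ray(B,*px(r2[b]))]); print(b,b1,b2,*t); G[b]=(b1+b2)[:2]/2
    else: print(b,b2); G[b]=b2[:2]
print("opp",np.linalg.norm(G['L']-G['R']),np.linalg.norm(G['T']-G['B']),(G['L']+G['R'])/2,(G['T']+G['B'])/2)
# square fit: centre + 70*(cos a, sin a)
cen=sum(G.values())/4; z=sum((complex(*(G[b]-cen))*(-1j)**i) for i,b in enumerate('BRTL')); a=np.angle(z)
print(cen,np.degrees(a)); 
for i,b in enumerate('BRTL'): print(b,cen+70*np.array([np.cos(a+i*np.pi/2),np.sin(a+i*np.pi/2)]),G[b])
E
```

```text
L [459.3 162.6  68. ] [459.  162.4  68. ] [459.4 162.5  69.3] [np.float64(0.16221591565975316), np.float64(0.16221591565983237)]
T [539.3 220.5  68. ]
R [597.6 140.1  68. ] [597.5 140.1  68. ] [597.6 140.1  67.7] [np.float64(0.05817787323607002), np.float64(0.05817787323597656)]
B [517.7  81.8  68. ] [517.4  82.7  68. ] [517.4  80.7  62. ] [np.float64(0.14148119470103035), np.float64(0.14148119470060372)]
opp 140.2116507196064 139.93906563853147 [528.3 151.3] [528.4 151.3]
[528.4 151.3] -99.07204648789354
B [517.3  82.2] [517.5  82.2]
R [597.5 140.3] [597.5 140.1]
T [539.4 220.5] [539.3 220.5]
L [459.3 162.4] [459.1 162.5]
```

Opposite buckets measure 140.2 and 139.9 mm apart and the rims are at about 68 mm, so the rotor fit holds. The first short vial goes to the far bucket (539.4, 220.5).

```bash
python3 -m pendant '{"dp":[[0.05,0.006,0],[0.1,0.012,0],[0.1125,0.014,0.02],[0.1125,0.014,0.06],[0.1125,0.014,0.1],[0.1125,0.014,0.105],[0.1125,0.014,0.105],[0.1125,0.014,0.105]],"rotation":[[0,0,0],[0,0,0],[0,0,0],[0,0,0],[0,0,0],[0,0,0],[0,0,0],[0,0,0]]}'
python3 - <<'E'
from h import *
for n in("side","scene"):
    c=cap(n); u,v=map(int,proj(c,(539,220,80)))
    cv2.imwrite(f"pics/p_{n}.png",cv2.resize(c["pixels"][v-60:v+60,u-60:u+60,::-1],(390,390)))
cv2.imwrite("pics/p1.png",np.hstack([cv2.imread("pics/p_side.png"),cv2.imread("pics/p_scene.png")]))
E
```

```text
time: 6.98
tool_pos: [540.7, 220.6, 123.7]
tcp_rot: [3.138, -0.001, 1.57]
contact_force: [0.4, 0.4, -0.9]
grip_width: 21.9
finger_force: 30.0
```

View pics/p1.png

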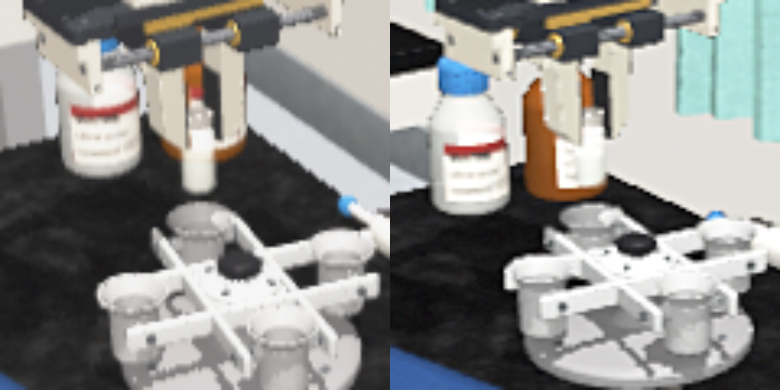

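```bash
python3 - <<'E'
from h import *
c=cap("scene")
for p in [(219,217),(249,214)]: print(plane(c,p,0))
E
```

```text
[574.4 444.5   0. ]
[648.6 413.8   0. ]
```

```bash
python3 -m pendant '{"dp":[[0,0,0.01],[0,0,0.02],[0,0,0.03],[0,0,0.04],[0,0,0.045],[0,0,0.0485],[0,0,0.0485],[0,0,0.0485]],"rotation":[[0,0,0],[0,0,0],[0,0,0],[0,0,0],[0,0,0],[0,0,0],[0,0,0],[0,0,0]]}'
```

```text
time: 8.12
tool_pos: [539.7, 220.6, 73.6]
tcp_rot: [3.141, -0.0, 1.571]
contact_force: [-0.0, 0.1, -0.6]
grip_width: 21.5
finger_force: 30.0
```

```bash
python3 -m pendant '{"dp":[[0,0,0.001],[0,0,0.001],[0,0,0.001]],"rotation":[[0,0,0],[0,0,0],[0,0,0]]}'
python3 -m pendant '{"dp":[[0,0,0],[0,0,0],[0,0,0],[0,0,-0.02],[0,0,-0.05],[0,0,-0.1],[0,0,-0.15],[0,0,-0.15]],"rotation":[[0,0,0],[0,0,0],[0,0,0],[0,0,0],[0,0,0],[0,0,0],[0,0,0],[0,0,0]]}' 0.038
```

```text
time: 8.5
tool_pos: [539.6, 220.5, 72.3]
tcp_rot: [3.141, -0.0, 1.571]
contact_force: [-0.5, 1.1, -0.4]
grip_width: 21.7
finger_force: 30.0
time: 9.5
tool_pos: [541.6, 221.1, 226.9]
tcp_rot: [3.133, -0.002, 1.571]
contact_force: [-0.0, 0.3, 0.4]
grip_width: 38.1
finger_force: 0.0
```

```bash
python3 -m pendant '{"dp":[[-0.05,-0.022,0],[-0.1,-0.044,0],[-0.15,-0.066,0],[-0.2,-0.09,0],[-0.237,-0.108,0.02],[-0.237,-0.108,0.07],[-0.237,-0.108,0.11],[-0.237,-0.108,0.11]],"rotation":[[0,0,0],[0,0,0],[0,0,0],[0,0,0],[0,0,0],[0,0,0],[0,0,0],[0,0,0]]}'
python3 - <<'E'
from h import *
c=cap('wrist'); p=proj(c,(431.7,-16.3,52)); print(p); u,v=map(int,p)
a=cv2.resize(c["pixels"][v-40:v+40,u-40:u+40,::-1],(400,400))
c=cap('side'); p=proj(c,(539.4,220.5,80)); u,v=map(int,p); b=cv2.resize(c["pixels"][v-50:v+50,u-50:u+50,::-1],(400,400))
cv2.imwrite("pics/p2.png",np.hstack([a,b]))
E
```

```text
time: 10.5
tool_pos: [429.0, -16.1, 109.7]
tcp_rot: [-3.134, -0.002, 1.57]
contact_force: [-0.0, -0.2, 0.3]
grip_width: 37.8
finger_force: 0.0
[323.4 265. ]
```

View pics/p2.png

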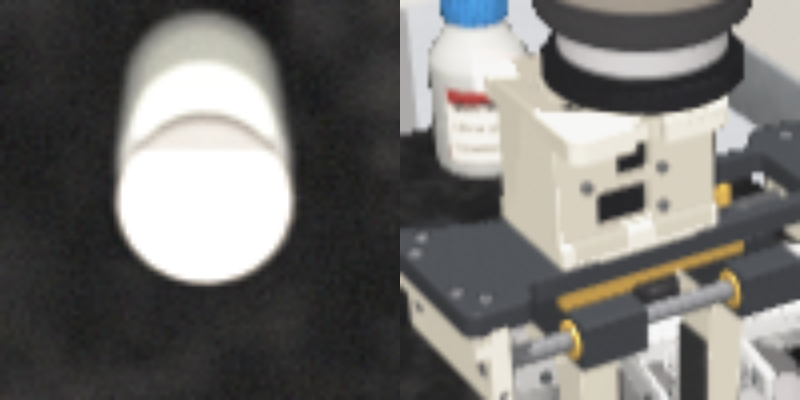

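The cap is within 1 px of the prediction at crop (205,200), and the arm hides the bucket in the side view. I go down and grip.

```bash
python3 -m pendant '{"dp":[[0,0,0],[0,0,0.03],[0,0,0.06],[0,0,0.075],[0,0,0.08],[0,0,0.08],[0,0,0.08]],"rotation":[[0,0,0],[0,0,0],[0,0,0],[0,0,0],[0,0,0],[0,0,0],[0,0,0]]}'
python3 -m pendant '{"dp":[[0,0,0],[0,0,0],[0,0,0],[0,0,0]],"rotation":[[0,0,0],[0,0,0],[0,0,0],[0,0,0]]}' 0.015
```

```text
time: 11.48
tool_pos: [432.2, -16.6, 33.1]
tcp_rot: [3.14, 0.0, 1.571]
contact_force: [-0.5, 0.4, -0.3]
grip_width: 37.9
finger_force: 0.0
time: 11.98
tool_pos: [431.8, -16.5, 32.5]
tcp_rot: [3.141, 0.0, 1.571]
contact_force: [-0.5, 0.1, 5.1]
grip_width: 21.6
finger_force: 30.0
```

```bash
python3 -m pendant '{"dp":[[0,0,-0.03],[0,0,-0.08],[0,0,-0.12],[0.03,0.03,-0.12],[0.065,0.06,-0.12],[0.0985,0.086,-0.12],[0.0985,0.086,-0.1],[0.0985,0.086,-0.08]],"rotation":[[0,0,0],[0,0,0],[0,0,0],[0,0,0],[0,0,0],[0,0,0],[0,0,0],[0,0,0]]}'
python3 -m pendant '{"dp":[[0,0,0],[0,0,0],[0,0,0.01],[0,0,0.02],[0,0,0.03],[0,0,0.037],[0,0,0.04],[0,0,0.04]],"rotation":[[0,0,0],[0,0,0],[0,0,0],[0,0,0],[0,0,0],[0,0,0],[0,0,0],[0,0,0]]}'
```

```text
time: 12.98
tool_pos: [517.4, 82.6, 111.3]
tcp_rot: [-3.141, 0.0, 1.572]
contact_force: [-0.5, 0.5, -1.2]
grip_width: 21.5
finger_force: 30.0
time: 13.98
tool_pos: [518.1, 82.0, 72.6]
tcp_rot: [3.14, 0.0, 1.571]
contact_force: [0.9, 0.1, 1.2]
grip_width: 21.3
finger_force: 30.0
```

```bash
python3 -m pendant '{"dp":[[0,0,0],[0,0,0],[0,0,0],[0,0,-0.02],[0,0,-0.07],[0,0,-0.12],[-0.03,0.02,-0.15],[-0.03,0.02,-0.15]],"rotation":[[0,0,0],[0,0,0],[0,0,0],[0,0,0],[0,0,0],[0,0,0],[0,0,0],[0,0,0]]}' 0.038
python3 - <<'E'
from h import *
c=cap('wrist','r3'); cv2.imwrite("pics/r3c.png",c["pixels"][:300,150:500,::-1])
for p in [(539.4,220.5,92),(517.3,82.2,92),(597.5,140.3,68),(459.3,162.4,68)]: print(proj(c,p)-[150,0])
E
```

```text
time: 14.98
tool_pos: [539.6, 50.6, 224.7]
tcp_rot: [3.136, 0.001, 1.569]
contact_force: [0.7, 0.5, 0.1]
grip_width: 38.0
finger_force: 0.0
[166.8  -8.6]
[139.2 193.9]
[238.9 117. ]
[65.1 87.6]
```

View pics/r3c.png

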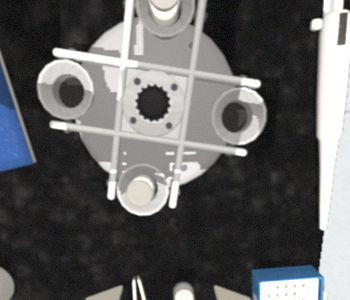

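Both short vials are seated, with the caps inside the rims, and the rotor has not turned. Next is tall vial 1.

```bash
python3 -m pendant '{"dp":[[-0.05,0.01,0],[-0.095,0.02,0.01],[-0.095,0.02,0.05],[-0.095,0.02,0.096],[-0.095,0.02,0.096],[-0.095,0.02,0.096]],"rotation":[[0,0,0],[0,0,0],[0,0,0],[0,0,0],[0,0,0],[0,0,0]]}'
python3 - <<'E'
from h import *
def chk(X):
    c=cap('wrist'); p=proj(c,X); u,v=map(int,p); g=cv2.cvtColor(c["pixels"],cv2.COLOR_RGB2GRAY)[v-40:v+40,u-40:u+40]
    h=cv2.HoughCircles(cv2.resize(g,None,fx=4,fy=4,interpolation=cv2.INTER_CUBIC),cv2.HOUGH_GRADIENT_ALT,1.5,80,param1=100,param2=.6,minRadius=55,maxRadius=90)
    print(p); 
    if h is not None:
        for q in h[0][:3]: a=(q[0]/4-.4+u-40,q[1]/4-.4+v-40); print(a,q[2]/4,plane(c,a,X[2]))
chk((557.5,-43,66))
E
```

```text
time: 15.78
tool_pos: [557.8, -42.5, 127.0]
tcp_rot: [3.141, -0.0, 1.571]
contact_force: [0.6, -0.3, 0.1]
grip_width: 37.6
finger_force: 0.0
[317.8 263.5]
(np.float32(318.975), np.float32(263.85)) 16.005821 [558.2 -43.2  66. ]
(np.float32(318.975), np.float32(263.85)) 18.089663 [558.2 -43.2  66. ]
```

```bash
python3 -m pendant '{"dp":[[0,0,0.03],[0,0,0.06],[0,0,0.075],[0,0,0.08],[0,0,0.08],[0,0,0.08]],"rotation":[[0,0,0],[0,0,0],[0,0,0],[0,0,0],[0,0,0],[0,0,0]]}'
python3 -m pendant '{"dp":[[0,0,0],[0,0,0],[0,0,0],[0,0,0]],"rotation":[[0,0,0],[0,0,0],[0,0,0],[0,0,0]]}' 0.015
```

```text
time: 16.58
tool_pos: [558.3, -43.1, 47.3]
tcp_rot: [3.14, 0.0, 1.571]
contact_force: [-0.0, -0.1, 0.3]
grip_width: 38.1
finger_force: 0.0
time: 17.08
tool_pos: [557.8, -43.0, 46.5]
tcp_rot: [3.141, 0.0, 1.571]
contact_force: [-0.6, 1.2, 2.3]
grip_width: 21.6
finger_force: 30.0
```

```bash
python3 -m pendant '{"dp":[[0,0,-0.03],[0,0,-0.08],[0,0,-0.12],[0,0,-0.14],[0.04,-0.02,-0.14],[0.09,-0.045,-0.14],[0.14,-0.07,-0.14],[0.18,-0.085,-0.14]],"rotation":[[0,0,0],[0,0,0],[0,0,0],[0,0,0],[0,0,0],[0,0,0],[0,0,0],[0,0,0]]}'
python3 -m pendant '{"dp":[[0.0255,-0.013,0],[0.0255,-0.013,0],[0.0255,-0.013,0.03],[0.0255,-0.013,0.06],[0.0255,-0.013,0.06],[0.0255,-0.013,0.06]],"rotation":[[0,0,0],[0,0,0],[0,0,0],[0,0,0],[0,0,0],[0,0,0]]}'
python3 -m pendant '{"dp":[[0,0,0.01],[0,0,0.02],[0,0,0.03],[0,0,0.036],[0,0,0.04],[0,0,0.04],[0,0,0.04]],"rotation":[[0,0,0],[0,0,0],[0,0,0],[0,0,0],[0,0,0],[0,0,0],[0,0,0]]}'
```

```text
time: 18.08
tool_pos: [471.0, 138.6, 186.1]
tcp_rot: [-3.141, -0.0, 1.571]
contact_force: [0.5, -0.2, -1.1]
grip_width: 21.7
finger_force: 30.0
time: 18.82
tool_pos: [460.4, 162.1, 127.1]
tcp_rot: [3.14, -0.0, 1.57]
contact_force: [-0.3, 0.8, 0.2]
grip_width: 21.5
finger_force: 30.0
time: 19.7
tool_pos: [459.7, 162.7, 86.5]
tcp_rot: [3.141, -0.0, 1.571]
contact_force: [-1.3, 0.4, 3.8]
grip_width: 21.2
finger_force: 30.0
```

```bash
python3 -m pendant '{"dp":[[0,0,0],[0,0,0],[0,0,0],[0,0,-0.02],[0,0,-0.06],[0,0,-0.1],[0,0,-0.14],[-0.04,0.02,-0.14]],"rotation":[[0,0,0],[0,0,0],[0,0,0],[0,0,0],[0,0,0],[0,0,0],[0,0,0],[0,0,0]]}' 0.038
python3 -m pendant '{"dp":[[-0.05,0.018,0],[-0.1,0.036,0],[-0.15,0.054,0],[-0.2,0.074,0],[-0.249,0.0935,0],[-0.249,0.0935,0.05],[-0.249,0.0935,0.1],[-0.249,0.0935,0.1]],"rotation":[[0,0,0],[0,0,0],[0,0,0],[0,0,0],[0,0,0],[0,0,0],[0,0,0],[0,0,0]]}'
python3 - <<'E'
from h import *
X=(573,-126.7,66)
c=cap('wrist'); p=proj(c,X); u,v=map(int,p); g=cv2.cvtColor(c["pixels"],cv2.COLOR_RGB2GRAY)[v-40:v+40,u-40:u+40]
h=cv2.HoughCircles(cv2.resize(g,None,fx=4,fy=4,interpolation=cv2.INTER_CUBIC),cv2.HOUGH_GRADIENT_ALT,1.5,80,param1=100,param2=.6,minRadius=55,maxRadius=90)
print(p)
if h is not None:
    for q in h[0][:3]: a=(q[0]/4-.4+u-40,q[1]/4-.4+v-40); print(a,q[2]/4,plane(c,a,X[2]))
E
```

```text
time: 20.7
tool_pos: [480.7, 124.0, 229.6]
tcp_rot: [3.135, -0.001, 1.575]
contact_force: [1.3, 0.5, -0.9]
grip_width: 38.0
finger_force: 0.0
time: 21.7
tool_pos: [570.5, -125.8, 122.6]
tcp_rot: [-3.133, -0.003, 1.57]
contact_force: [-0.6, 0.4, 0.0]
grip_width: 38.0
finger_force: 0.0
[323.3 266.9]
(np.float32(323.475), np.float32(266.475)) 17.7308 [ 573.1 -126.4   66. ]
```

```bash
python3 -m pendant '{"dp":[[0,0,0],[0,0,0.03],[0,0,0.06],[0,0,0.075],[0,0,0.08],[0,0,0.08],[0,0,0.08]],"rotation":[[0,0,0],[0,0,0],[0,0,0],[0,0,0],[0,0,0],[0,0,0],[0,0,0]]}'
python3 -m pendant '{"dp":[[0,0,0],[0,0,0],[0,0,0],[0,0,0]],"rotation":[[0,0,0],[0,0,0],[0,0,0],[0,0,0]]}' 0.015
```

```text
time: 22.62
tool_pos: [573.8, -126.7, 47.4]
tcp_rot: [3.14, 0.001, 1.571]
contact_force: [-0.0, 0.4, 0.7]
grip_width: 38.2
finger_force: 0.0
time: 23.12
tool_pos: [573.3, -126.6, 46.6]
tcp_rot: [3.141, 0.0, 1.571]
contact_force: [0.3, -0.8, 3.5]
grip_width: 21.3
finger_force: 30.0
```

```bash
python3 -m pendant '{"dp":[[0,0,-0.03],[0,0,-0.08],[0,0,-0.12],[0,0,-0.14],[0.04,0.004,-0.14],[0.09,0.01,-0.14],[0.14,0.015,-0.14],[0.19,0.0195,-0.14]],"rotation":[[0,0,0],[0,0,0],[0,0,0],[0,0,0],[0,0,0],[0,0,0],[0,0,0],[0,0,0]]}'
python3 -m pendant '{"dp":[[0.04,0.003,0],[0.077,0.005,0],[0.077,0.005,0],[0.077,0.005,0.03],[0.077,0.005,0.06],[0.077,0.005,0.06],[0.077,0.005,0.06]],"rotation":[[0,0,0],[0,0,0],[0,0,0],[0,0,0],[0,0,0],[0,0,0],[0,0,0]]}'
python3 -m pendant '{"dp":[[0,0,0.01],[0,0,0.02],[0,0,0.03],[0,0,0.036],[0,0,0.04],[0,0,0.04],[0,0,0.04]],"rotation":[[0,0,0],[0,0,0],[0,0,0],[0,0,0],[0,0,0],[0,0,0],[0,0,0]]}'
```

```text
time: 24.12
tool_pos: [592.4, 65.0, 186.0]
tcp_rot: [-3.141, 0.0, 1.571]
contact_force: [0.5, -0.5, 0.3]
grip_width: 21.7
finger_force: 30.0
time: 25.0
tool_pos: [598.2, 139.9, 127.3]
tcp_rot: [3.14, 0.0, 1.57]
contact_force: [1.0, -0.2, -0.4]
grip_width: 21.8
finger_force: 30.0
time: 25.88
tool_pos: [597.8, 140.6, 86.6]
tcp_rot: [3.141, -0.0, 1.571]
contact_force: [-0.3, -0.5, 2.3]
grip_width: 21.4
finger_force: 30.0
```

Seated with a light floor contact. I release, retreat to a viewing pose and check everything.

```bash
python3 -m pendant '{"dp":[[0,0,0],[0,0,0],[0,0,0],[0,0,-0.02],[0,0,-0.06],[0,0,-0.1],[0,0,-0.14],[-0.04,-0.02,-0.14]],"rotation":[[0,0,0],[0,0,0],[0,0,0],[0,0,0],[0,0,0],[0,0,0],[0,0,0],[0,0,0]]}' 0.038
python3 -m pendant '{"dp":[[-0.03,-0.03,0],[-0.05,-0.05,0],[-0.05,-0.05,0],[-0.05,-0.05,0],[-0.05,-0.05,0]],"rotation":[[0,0,0],[0,0,0],[0,0,0],[0,0,0],[0,0,0]]}'
python3 - <<'E'
from h import *
c=cap('wrist'); a=c["pixels"][:300,150:500,::-1]
for p in [(539.4,220.5,92),(517.3,82.2,92),(597.5,140.3,106),(459.3,162.4,106)]: print(proj(c,p)-[150,0])
c=cap('side'); b=c["pixels"][150:450,200:500,::-1]
cv2.imwrite("pics/fin.png",np.hstack([a,b]))
E
```

```text
time: 26.88
tool_pos: [579.7, 101.9, 229.7]
tcp_rot: [3.134, -0.001, 1.574]
contact_force: [-0.0, -2.2, -1.4]
grip_width: 37.9
finger_force: 0.0
time: 27.5
tool_pos: [528.1, 51.1, 226.1]
tcp_rot: [3.141, -0.0, 1.572]
contact_force: [0.5, -0.0, -0.4]
grip_width: 37.8
finger_force: 0.0
[185.3  -6.7]
[154.8 194.3]
[266.  116.6]
[69.6 82.7]
```

View pics/fin.png

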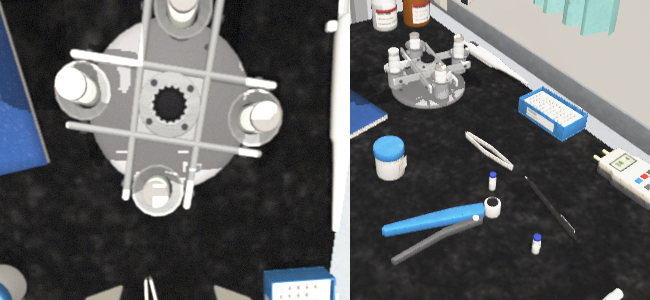

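The final view shows four caps inside their rims: wrist (71,82), (264,116), (157,190) and (183,8). The small vials stand at side crop (492,181) and (537,243). One last zoom checks the seating heights, with the expected cap-top centres marked.

```bash
python3 - <<'E'
from h import *
out=[]
for n in("side","scene"):
    c=cap(n); u,v=map(int,proj(c,(528,151,75))); k=5
    im=cv2.resize(c["pixels"][v-48:v+48,u-40:u+40,::-1],None,fx=k,fy=k,interpolation=cv2.INTER_CUBIC)
    for p in [(539.4,220.5,92),(517.3,82.2,92),(597.5,140.3,106),(459.3,162.4,106)]:
        q=((proj(c,p)-[u-40,v-48]+.5)*k).astype(int); cv2.circle(im,tuple(map(int,q)),3,(0,0,255),-1)
    out.append(im)
cv2.imwrite("pics/fin2.png",np.hstack(out))
E
```

```text
(no output)
```

View pics/fin2.png

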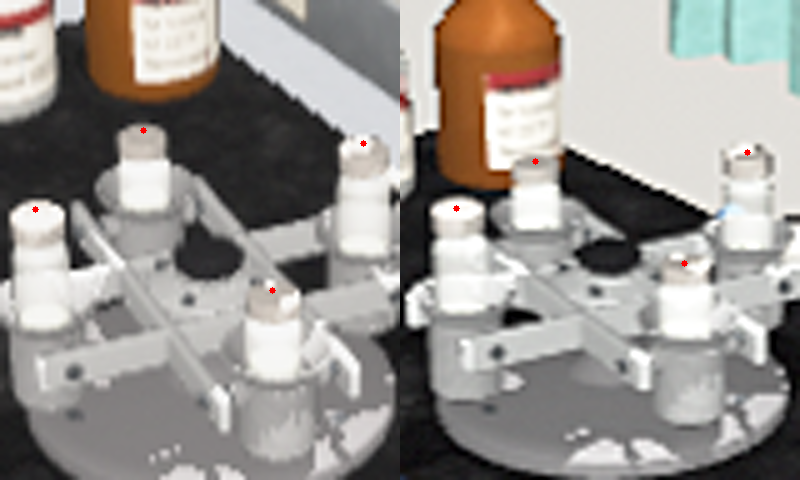

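The red marks fall on all four cap tops in both views, so the vials are upright and seated, tall opposite tall and short opposite short. I hand the job in.

```bash
python3 -c "
from plant import workorder
print(workorder.close_job())"
```

```text
the job is handed in; nothing more can be done
None
```

All four wide vials are seated upright in the rotor buckets, tall opposite tall and short opposite short. The small vials were not touched, and the job was handed in at about 28 s on the robot's clock; no verdict was returned.

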